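# Sort the incoming specimens at the laboratory bench

### The arm

A 6-joint arm with a two-finger parallel gripper is mounted at the origin on the work surface. World frame = base frame: x ahead of the robot, y to its left, z up, the work surface at z = 0. Lengths are in mm, angles in degrees, forces in N, time in s.
With the tool pointing down it reaches from about 375 to 825 mm from the base axis. Payload 5.5 kg.
Tool frame: the origin (TCP) lies at the very end of the fingers, on their centre line; the grasp point (between the pads) lies 19 mm behind it; z points along the fingers, y is the line along which they close (so a half turn about z gives the same grasp; the last joint's range is limited). The gripper opens to 85 mm and grips with 20 to 120 N. Pads are 22 mm wide; open, the fingers measure 114 mm over their backs; the gripper's body (76 mm by 85 mm) begins 54 mm behind the grasp point. The pads swing forward as they close: fully open they stand 13 mm farther back than shut.
Start: joints at [70.818, 17.962, -2.699, 69.339, 0, 90], TCP at [197.145, 566.682, 208.799] pointing down, gripper open.
Joint ranges: [-152.73, 152.73], [-39.44, 99.34], [-58.76, 71.6], [-118.89, 123.64], [-81.53, 83.1], [-180, 180]. Speed limits (degrees/s): [136.94, 136.94, 172.46, 180, 180, 180].

### API

Orientations are given as [roll, pitch, yaw] about the fixed x, y, z axes, in that order (R = Rz(yaw) Ry(pitch) Rx(roll)).
In Python, from plant import read_state, get_image, job_done, recognise gives the robot as it stands.
- The arm moves only by the shell command python3 -m handwheel 'ROWS'. ROWS is a JSON object whose one key "steps" holds a list of rows, each an object with "hand": the opening, from 0 (shut) to 1 (fully open); "dp": the shift along the world's x, y, z in cm, a list of three; "twist": the turn about the world's z in rad. In form: {"steps": [{"hand": hand, "dp": [tx, ty, tz], "twist": twist}, ...]}. A call has exactly 5 rows; each row shifts and turns the commanded pose from where the row before left it; what a row does not reach is not made up. A row lasts 1/12 s, in which the tool goes at most 41.7 mm and 7.16 degrees, less where a joint would pass 70% of its speed; a pose out of reach is approached as far as the arm can. A call is refused whole if a number of a shift passes 4.17 or a number of a turn 0.125, either way. A call with a gripper value outside its range is refused whole. The fingers move at their own pace and stop on an object; the grip force is fixed at half the most. Time passes only in rows, so rows that do not move let the fingers close, or fill a call up. It gives the time, the measured TCP pose, the force, the opening and the grip force at its end, in the units of the state.
- read_state(): the state, without advancing time (a new reading comes with each control period).
- get_image(name): name is "side" or "top"; returns a dict with "image" (480x640x3 uint8, red, green, blue), "depth" (480x640 float32, mm along the optical axis (not along the pixel's ray), 0 where there is no reading), "fx", "fy", "cx", "cy" (pixels), "xyz" and "orientation" of the camera in the world. Camera axes: x right, y down, z forward; pixel columns grow to the right and rows downward; lengths in mm; the calibration is good to about 2 mm. A picture is of the moment at which its call begins.
- job_done(): hands the job in; it is judged then, once.
Trained networks look in a picture, given as the dict that the camera call returned (one of the last four; its "shot" number tells which), for a name from the list of things; names that differ only in an ending like _2 or _b are one class to them, and where a whole thing is asked for, a point or a joint stands for the part that bears it (a point fixed in the world has none). Each returns a list of dicts, best first, with "score" (0 to 1); they miss things now and then, are a little off and sometimes report something else, mostly with a low value. They report only what shows in the picture. A call takes as long as a camera call.
- recognise(picture, target): "xyz" ([x, y, z] in mm, in world coordinates, good to about 4 mm: the middle of the surface that is visible of it).
The state is a dict: "time_s": time; "joints": joint angles; "joint_velocities": joint speeds; "tau": joint torques, N m; "eef_pos": TCP position; "tool_rot": TCP orientation; "wrist_force": force on the tool from outside, world axes, zero at the start; "ft_torque": the same for the moment, N m; "gripper_width": finger opening in mm; "grip_force": force on a finger pad.
Only numpy, scipy, OpenCV 4.12 (cv2) and the standard library are available. Lean on these libraries where they do the work, as an engineer would, in place of code of your own. Each camera call takes 0.05 s, during which the arm holds its last target. There are 200 camera calls.

### The job

Sort the specimens that have just come in: stand the two loose blood-culture bottles in free cells of the divided brown box, one to a cell, stand both screw-lid pots on the floor of the wire basket, and lay the slide mailer flat in the shallow aluminium tray. Set each one down rather than dropping it, and do not tip the bottles or pots over. Leave the bottle that already stands in the box in its own cell.

Things in the scene. Friction and masses are not known exactly. Their poses are not given: they have to be found in the camera images.
- bottle_a: One of two identical blood-culture bottles loose on the bench: 118 mm tall, upright: amber body 40 mm in diameter with paper label up to 68 mm, shoulder narrowing to a 20 mm neck at 86 mm, aluminium crimp cap 24 mm in diameter from 99 to 118 mm (grip here). 110 g. Origin: centre of the underside, z up along the axis.
- bottle_b: The other loose blood-culture bottle: 118 mm tall, upright: amber body 40 mm in diameter with paper label up to 68 mm, shoulder narrowing to a 20 mm neck at 86 mm, aluminium crimp cap 24 mm in diameter from 99 to 118 mm (grip here). 110 g. Origin: centre of the underside, z up along the axis.
- bottle_c: A third blood-culture bottle, already standing in one of the box's four cells; it stays there: 118 mm tall, upright: amber body 40 mm in diameter with paper label up to 68 mm, shoulder narrowing to a 20 mm neck at 86 mm, aluminium crimp cap 24 mm in diameter from 99 to 118 mm (grip here). 110 g. Origin: centre of the underside, z up along the axis.
- pot_a: One of two identical pots: specimen pot, 64 mm tall, upright: clear body 42 mm in diameter at the foot and 46 mm under the lid, white ribbed screw lid 52 mm in diameter from 48 to 64 mm. 75 g. Stands loose on the bench at the start. Origin: centre of the underside, z up along the axis.
- pot_b: The other pot: specimen pot, 64 mm tall, upright: clear body 42 mm in diameter at the foot and 46 mm under the lid, white ribbed screw lid 52 mm in diameter from 48 to 64 mm. 75 g. Stands loose on the bench at the start. Origin: centre of the underside, z up along the axis.
- mailer: Flat white plastic slide mailer (a closed box for microscope slides), 86 x 36 x 18 mm, lying on the bench at the start at any turn. 45 g. Origin: centre of the underside; x along its 86 mm length, y along its 36 mm width, z up.
- carton: Divided brown board box, open on top, fixed, any yaw: 124 x 124 mm outside (131 over the flaps at +-y), 62 mm high, floor 4 mm thick. 2 x 2 square cells, each 56 mm clear; outer walls and dividers 4 mm thick, all 62 mm high. Cell centres at x = +-30, y = +-30 mm in its frame. Origin: centre of the underside; x, y along its sides, z up.
- basket: Steel wire basket, open at the top, fixed on the bench: 146 mm along its x, 190 mm along its y, 45 mm high, walls 4 mm, floor 4 mm thick. Origin: centre of the underside, z up.
- slide_tray: Shallow aluminium tray, fixed on the bench: 116 mm along its x, 160 mm along its y, 16 mm high, walls 3 mm, floor 3 mm thick; the out-turned lip adds 6 mm all round. Origin: centre of the underside, z up.

How it is judged (in metres and radians):
At the end, for the whole second after the job is handed in: Three bottles upright (7 deg) in the box, one per cell, within 8 mm of its floor, bottle c within 30 mm of its start; pots upright in the basket, within 8 mm of its floor; mailer flat (7 deg) in the tray, within 7 mm of its floor. All released and at rest (x of bottle_a in the frame of carton between -0.056 and 0.056 m and y of bottle_a in the frame of carton between -0.056 and 0.056 m and z of bottle_a in the frame of carton between -0.002 and 0.012 m and angle between each of bottle_a, bottle_b, bottle_c, pot_a, pot_b, mailer's own z axis and vertical below 0.12 rad and linear speed of each of bottle_a, bottle_b, bottle_c, pot_a, pot_b, mailer below 0.02 m/s and angular speed of each of bottle_a, bottle_b, bottle_c, pot_a, pot_b, mailer below 0.3 rad/s and x of bottle_b in the frame of carton between -0.056 and 0.056 m and y of bottle_b in the frame of carton between -0.056 and 0.056 m and z of bottle_b in the frame of carton between -0.002 and 0.012 m and x of bottle_c in the frame of carton between -0.056 and 0.056 m and y of bottle_c in the frame of carton between -0.056 and 0.056 m and z of bottle_c in the frame of carton between -0.002 and 0.012 m and distance of bottle_c from where it was at the start of the episode below 0.03 m and x of pot_a in the frame of basket between -0.069 and 0.069 m and y of pot_a in the frame of basket between -0.091 and 0.091 m and z of pot_a in the frame of basket between -0.002 and 0.012 m and x of pot_b in the frame of basket between -0.069 and 0.069 m and y of pot_b in the frame of basket between -0.091 and 0.091 m and z of pot_b in the frame of basket between -0.002 and 0.012 m and x of mailer in the frame of slide_tray between -0.055 and 0.055 m and y of mailer in the frame of slide_tray between -0.077 and 0.077 m and z of mailer in the frame of slide_tray between -0.002 and 0.01 m); the robot touches nothing.
It fails at once if a specimen is dropped or thrown: free of the fingers it moves faster than 0.9 m/s (a fall of about 40 mm) ((contact force between the fingers and bottle_a below 0.02 N and linear speed of bottle_a above 0.9 m/s) or (contact force between the fingers and bottle_b below 0.02 N and linear speed of bottle_b above 0.9 m/s) or (contact force between the fingers and pot_a below 0.02 N and linear speed of pot_a above 0.9 m/s) or (contact force between the fingers and pot_b below 0.02 N and linear speed of pot_b above 0.9 m/s) or (contact force between the fingers and mailer below 0.02 N and linear speed of mailer above 0.9 m/s)).
It fails at once if a bottle or a pot is tipped over (more than 50 degrees) (angle between any of bottle_a, bottle_b, pot_a, pot_b, bottle_c's own z axis and vertical above 0.87 rad).
It also fails if it takes over 125 s, if anything falls off the work surface, if the arm or the gripper's body presses on something with over 40 N, if the wrist force passes 120 N, or if a joint passes its speed limit or range.

## Working session

There is one attempt and no reset: what is moved stays moved. The work goes in short steps, Python scripts to look and compute and a shell command to move; the robot and the scene stay as the last step left them, time stands still between calls to the robot, and variables do not carry over. Pictures are saved under pics/ and viewed, at most 14 in all, crops included, and the job is handed in when it is done.

```bash
ls; mkdir -p pics; cat > h.py <<'E'
import numpy as np, cv2
from scipy.spatial.transform import Rotation as R
from plant import *
def cloud(p):
    d=p["depth"]; v,u=np.mgrid[0:480,0:640]
    c=np.stack([(u-p["cx"])/p["fx"]*d,(v-p["cy"])/p["fy"]*d,d],-1)
    M=R.from_euler('xyz',p["orientation"],degrees=True).as_matrix()
    w=c@M.T+np.array(p["xyz"]); w[d==0]=np.nan
    return w
E
python3 - <<'E'
from h import *
for n in ["top","side"]:
    p=get_image(n); cv2.imwrite(f"pics/{n}1.png",p["image"][...,::-1]); np.savez(f"{n}1.npz",image=p["image"],w=cloud(p))
    print(n,p["xyz"],p["orientation"],p["fx"])
    for t in ["bottle_a","pot_a","mailer","carton","basket","slide_tray"]:
        print(t,[(np.round(r["xyz"]).tolist(),round(r["score"],2)) for r in recognise(p,t)])
print(read_state())
E
```

```text
pics
top [ 325.20635473  -27.5191375  1219.7920679 ] [-170.40788358    1.35331983  -89.37677261] 588.632029535822
bottle_a [([375.0, -279.0, 78.0], 0.91), ([409.0, 128.0, 76.0], 0.89), ([607.0, 226.0, 78.0], 0.85)]
pot_a [([416.0, -139.0, 68.0], 0.97), ([386.0, 281.0, 69.0], 0.97)]
mailer [([386.0, 282.0, 67.0], 0.22)]
carton [([592.0, 283.0, 30.0], 0.57)]
basket [([629.0, -8.0, 4.0], 0.67)]
slide_tray [([604.0, -281.0, 4.0], 0.84)]
side [ 401.42521447 -584.98569387  474.93049945] [-126.35778429   -0.70869596  -12.57424593] 434.5936733039041
bottle_a [([380.0, -306.0, 70.0], 0.9), ([618.0, 222.0, 84.0], 0.79), ([409.0, 120.0, 61.0], 0.59)]
pot_a [([376.0, 272.0, 50.0], 0.91), ([413.0, -156.0, 64.0], 0.73)]
mailer [([428.0, -8.0, 18.0], 0.84)]
carton [([586.0, 229.0, 45.0], 0.95)]
basket [([628.0, -16.0, 20.0], 0.93)]
slide_tray [([603.0, -293.0, 4.0], 0.68), ([631.0, -14.0, 20.0], 0.37)]
{'time_s': 0.7, 'joints': array([ 7.08168816e+01,  1.79597816e+01, -2.69994256e+00,  6.93406072e+01,
       -6.73305239e-04,  9.00002468e+01]), 'joint_velocities': array([-0.04248524,  0.05053239,  0.11392706, -0.05128253,  0.0634021 ,
        0.00472083]), 'tau': array([ 4.31073286e-04, -5.39291489e+01,  3.39982903e+01,  1.24795744e-03,
        8.61581748e-05,  3.01498858e-06]), 'eef_pos': array([197.14875484, 566.65901064, 208.81504847]), 'tool_rot': array([-1.79999669e+02,  6.73306667e-04,  1.60816635e+02]), 'wrist_force': array([ 0.16756273, -0.04568796,  0.58508066]), 'ft_torque': array([-0.01245734, -0.0297589 ,  0.00541768]), 'grip_force': 0.0, 'gripper_width': 85.82514337703653}
```

View pics/top1.png

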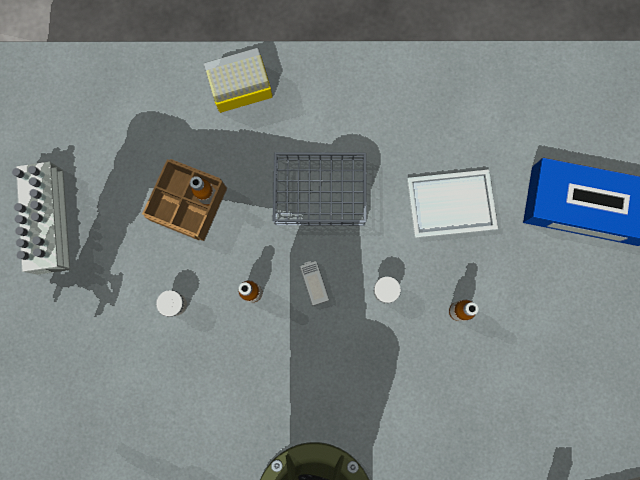

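View pics/side1.png

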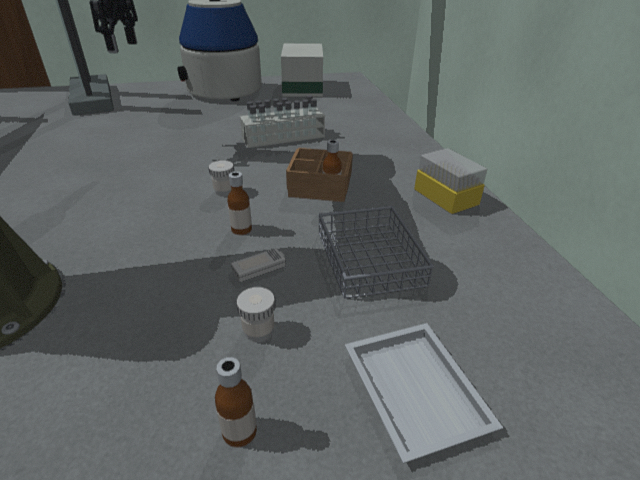

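The top view shows the loose bottles at (249,290) and (465,310), and the third in the carton at (200,184). The pots are at (170,302) and (388,289), and the mailer at (315,284). The carton is at (186,200), the basket at (320,188) and the tray at (452,202). The side view agrees with this.

```bash
python3 - <<'E'
from h import *
f=np.load("top1.npz"); w=f["w"]; im=f["image"].astype(int)
X,Y,Z=w[...,0],w[...,1],w[...,2]
def near(x,y,r): return np.hypot(X-x,Y-y)<r
print("bench z",np.nanmedian(Z[330:420,100:250]))
for n,(x,y) in dict(bR=(375,-279),bL=(409,128),bC=(607,226)).items():
    m=near(x,y,50)&(Z>108); c,r=cv2.minEnclosingCircle(w[m][:,:2].astype(np.float32)); print(n,np.round(c,1),round(r,1),np.round(np.median(w[m],0),1),m.sum())
for n,(x,y) in dict(pR=(416,-139),pL=(386,281)).items():
    m=near(x,y,50)&(Z>57); c,r=cv2.minEnclosingCircle(w[m][:,:2].astype(np.float32)); print(n,np.round(c,1),round(r,1),np.round(np.median(w[m],0),1),m.sum())
def rect(n,m):
    print(n,cv2.minAreaRect(w[m][:,:2].astype(np.float32)),m.sum(),np.median(Z[m]))
rect("mailer",near(428,-8,65)&(Z>12)&(Z<25)&(X<485))
rect("carton",near(592,283,110)&(Z>54)&(Z<70))
rect("basket",near(629,-8,140)&(Z>36)&(Z<60))
rect("tray",near(604,-281,120)&(Z>11)&(Z<22))
E
```

```text
bench z -0.7272645020232176
bR [ 379.1 -291.1] 12.5 [ 379.4 -289.7  117.4] 141
bL [412.6 131.8] 11.7 [412.7 131.5 117.2] 131
bC [616.2 231.9] 12.2 [615.1 231.2 121.5] 137
pR [ 417.9 -140.3] 26.7 [ 417.4 -139.8   62.9] 561
pL [387.  288.4] 27.1 [386.3 287.6  63.2] 555
mailer ((434.1595458984375, 5.186542510986328), (88.91072082519531, 36.27410125732422), 18.90725326538086) 735 17.551514412737788
carton ((601.0363159179688, 273.2363586425781), (127.29014587402344, 131.83982849121094), 68.41949462890625) 1156 60.5707502563464
basket ((629.662353515625, -5.2859344482421875), (148.78570556640625, 192.08567810058594), 0.08286057412624359) 932 43.82800804701799
tray ((602.5911254882812, -281.23760986328125), (129.5439453125, 173.27810668945312), 6.380076885223389) 1191 15.37314256537502
```

```bash
A='x'; python3 -m handwheel '{"steps":[{"hand":1,"dp":[1.27,-1.86,0],"twist":-0.0824},{"hand":1,"dp":[1.27,-1.86,0],"twist":-0.0824},{"hand":1,"dp":[1.27,-1.86,0],"twist":-0.0824},{"hand":1,"dp":[1.27,-1.86,0],"twist":-0.0824},{"hand":1,"dp":[1.27,-1.86,0],"twist":-0.0824}]}'
python3 -m handwheel '{"steps":[{"hand":1,"dp":[1.27,-1.86,0],"twist":-0.0824},{"hand":1,"dp":[1.27,-1.86,0],"twist":-0.0824},{"hand":1,"dp":[1.27,-1.86,0],"twist":-0.0824},{"hand":1,"dp":[1.27,-1.86,0],"twist":-0.0824},{"hand":1,"dp":[1.27,-1.86,0],"twist":-0.0824}]}'
python3 -m handwheel '{"steps":[{"hand":1,"dp":[1.27,-1.86,0],"twist":-0.0824},{"hand":1,"dp":[1.27,-1.86,0],"twist":-0.0824},{"hand":1,"dp":[1.27,-1.86,0],"twist":-0.0824},{"hand":1,"dp":[1.27,-1.86,0],"twist":-0.0824},{"hand":1,"dp":[1.27,-1.86,0],"twist":-0.0824}]}'
python3 -c "
from plant import *
s=read_state();print(s['joints'],s['eef_pos'],s['tool_rot'])"
```

```text
time_s: 1.12
eef_pos: [261.1, 472.8, 208.8]
tool_rot: [180.0, 0.0, 137.0]
wrist_force: [0.2, 0.6, -0.0]
gripper_width: 85.4
grip_force: 0.0
time_s: 1.53
eef_pos: [324.7, 379.8, 209.0]
tool_rot: [180.0, -0.0, 113.4]
wrist_force: [0.3, -0.5, 0.2]
gripper_width: 85.0
grip_force: 0.0
time_s: 1.95
eef_pos: [388.2, 286.7, 209.0]
tool_rot: [180.0, -0.0, 89.8]
wrist_force: [0.8, 0.3, -0.1]
gripper_width: 85.8
grip_force: 0.0
[ 3.64514592e+01  5.31020080e+00 -1.83648551e+01  6.62978055e+01
 -1.17993824e-03  1.26683279e+02] [388.20588953 286.73955164 209.00286212] [ 1.79977531e+02 -1.52660809e-02  8.97681827e+01]
```

```bash
python3 -m handwheel '{"steps":[{"hand":1,"dp":[-0.14,0.15,-2.6],"twist":0.004},{"hand":1,"dp":[0,0,-2.6],"twist":0},{"hand":1,"dp":[0,0,-2.6],"twist":0},{"hand":1,"dp":[0,0,-2.6],"twist":0},{"hand":1,"dp":[0,0,-2.6],"twist":0}]}'
python3 -m handwheel '{"steps":[{"hand":1,"dp":[0,0,-1.2],"twist":0},{"hand":1,"dp":[0,0,-1.2],"twist":0},{"hand":1,"dp":[0,0,-1.0],"twist":0},{"hand":1,"dp":[0,0,-0.8],"twist":0},{"hand":1,"dp":[0,0,-0.6],"twist":0}]}'
python3 -m handwheel '{"steps":[{"hand":0,"dp":[0,0,0],"twist":0},{"hand":0,"dp":[0,0,0],"twist":0},{"hand":0,"dp":[0,0,0],"twist":0},{"hand":0,"dp":[0,0,0],"twist":0},{"hand":0,"dp":[0,0,0],"twist":0}]}'
python3 -m handwheel '{"steps":[{"hand":0,"dp":[0,0,0],"twist":0},{"hand":0,"dp":[0,0,0],"twist":0},{"hand":0,"dp":[0,0,0],"twist":0},{"hand":0,"dp":[0,0,0],"twist":0},{"hand":0,"dp":[0,0,0],"twist":0}]}'
```

```text
time_s: 2.37
eef_pos: [386.4, 289.1, 77.9]
tool_rot: [180.0, -0.0, 90.2]
wrist_force: [-0.1, 0.3, -0.1]
gripper_width: 85.5
grip_force: 0.0
time_s: 2.78
eef_pos: [386.3, 289.2, 30.2]
tool_rot: [-180.0, 0.0, 90.2]
wrist_force: [-1.3, -0.4, -0.4]
gripper_width: 85.3
grip_force: 0.0
time_s: 3.2
eef_pos: [386.7, 289.8, 32.0]
tool_rot: [179.9, -0.1, 90.2]
wrist_force: [-1.0, -0.7, 4.4]
gripper_width: 48.9
grip_force: 61.0
time_s: 3.62
eef_pos: [386.7, 289.8, 32.0]
tool_rot: [179.9, -0.1, 90.2]
wrist_force: [-1.9, -1.3, 4.3]
gripper_width: 49.1
grip_force: 61.0
```

```bash
python3 -m handwheel '{"steps":[{"hand":0,"dp":[0,0,0.5],"twist":0},{"hand":0,"dp":[0,0,1.5],"twist":0},{"hand":0,"dp":[0,0,2],"twist":0},{"hand":0,"dp":[0,0,3],"twist":0},{"hand":0,"dp":[0,0,3],"twist":0}]}'
python3 - <<'E'
from h import *
p=get_image("side"); cv2.imwrite("pics/s2.png",cv2.resize(p["image"][90:290,130:350,::-1],(660,600)))
E
```

```text
time_s: 4.03
eef_pos: [385.7, 288.7, 132.0]
tool_rot: [-180.0, 0.0, 90.2]
wrist_force: [0.8, -0.1, -0.3]
gripper_width: 49.4
grip_force: 62.1
```

View pics/s2.png

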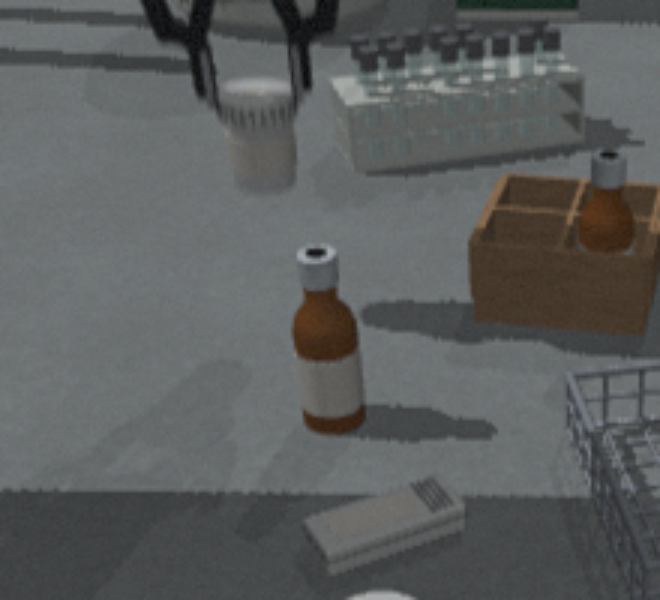

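The pot hangs upright and the pads sit on its ribbed lid (about (258,105) in the crop). Next I carry it to the basket.

```bash
python3 -m handwheel '{"steps":[{"hand":0,"dp":[1.63,-1.66,0.9],"twist":0},{"hand":0,"dp":[1.63,-1.66,0.9],"twist":0},{"hand":0,"dp":[1.63,-1.66,0.9],"twist":0},{"hand":0,"dp":[1.63,-1.66,0.9],"twist":0},{"hand":0,"dp":[1.63,-1.66,0.9],"twist":0}]}'
python3 -m handwheel '{"steps":[{"hand":0,"dp":[1.63,-1.66,0],"twist":0},{"hand":0,"dp":[1.63,-1.66,0],"twist":0},{"hand":0,"dp":[1.63,-1.66,0],"twist":0},{"hand":0,"dp":[1.63,-1.66,0],"twist":0},{"hand":0,"dp":[1.63,-1.66,0],"twist":0}]}'
python3 -m handwheel '{"steps":[{"hand":0,"dp":[1.63,-1.66,0],"twist":0},{"hand":0,"dp":[1.63,-1.66,0],"twist":0},{"hand":0,"dp":[1.63,-1.66,0],"twist":0},{"hand":0,"dp":[1.63,-1.66,0],"twist":0},{"hand":0,"dp":[1.63,-1.66,0],"twist":0}]}'
python3 -m handwheel '{"steps":[{"hand":0,"dp":[0,0,-2],"twist":0},{"hand":0,"dp":[0,0,-2.5],"twist":0},{"hand":0,"dp":[0,0,-2.5],"twist":0},{"hand":0,"dp":[0,0,-2.5],"twist":0},{"hand":0,"dp":[0,0,-2],"twist":0}]}'
```

```text
time_s: 4.5
eef_pos: [468.6, 205.4, 176.9]
tool_rot: [179.9, -0.0, 90.2]
wrist_force: [0.5, -0.3, -2.2]
gripper_width: 49.0
grip_force: 62.2
time_s: 4.92
eef_pos: [550.2, 122.3, 176.4]
tool_rot: [179.9, -0.0, 90.2]
wrist_force: [0.3, -0.0, -1.8]
gripper_width: 48.9
grip_force: 62.2
time_s: 5.33
eef_pos: [631.6, 39.2, 176.3]
tool_rot: [180.0, -0.0, 90.2]
wrist_force: [-0.9, 0.7, -1.0]
gripper_width: 48.8
grip_force: 62.2
time_s: 5.75
eef_pos: [630.2, 40.0, 59.3]
tool_rot: [-180.0, 0.0, 90.2]
wrist_force: [-0.2, -1.1, -0.4]
gripper_width: 49.2
grip_force: 62.3
```

```bash
python3 -m handwheel '{"steps":[{"hand":0,"dp":[0,0,-1],"twist":0},{"hand":0,"dp":[0,0,-0.6],"twist":0},{"hand":0,"dp":[0,0,-0.4],"twist":0},{"hand":0,"dp":[0,0,-0.3],"twist":0},{"hand":0,"dp":[0,0,0],"twist":0}]}'
python3 -m handwheel '{"steps":[{"hand":0,"dp":[0,0,-0.1],"twist":0},{"hand":0,"dp":[0,0,-0.1],"twist":0},{"hand":0,"dp":[0,0,0],"twist":0},{"hand":0,"dp":[0,0,0],"twist":0},{"hand":0,"dp":[0,0,0],"twist":0}]}'
```

```text
time_s: 6.17
eef_pos: [631.4, 40.2, 38.4]
tool_rot: [179.9, -0.0, 90.2]
wrist_force: [-1.6, 0.2, -0.7]
gripper_width: 49.1
grip_force: 62.3
time_s: 6.58
eef_pos: [631.0, 40.2, 36.2]
tool_rot: [180.0, -0.0, 90.2]
wrist_force: [-0.1, -0.7, 0.3]
gripper_width: 48.8
grip_force: 62.3
```

```bash
python3 -m handwheel '{"steps":[{"hand":0,"dp":[0,0,-0.1],"twist":0},{"hand":0,"dp":[0,0,-0.1],"twist":0},{"hand":0,"dp":[0,0,0],"twist":0},{"hand":0,"dp":[0,0,0],"twist":0},{"hand":0,"dp":[0,0,0],"twist":0}]}'
```

```text
time_s: 7.0
eef_pos: [631.1, 40.2, 36.0]
tool_rot: [179.9, -0.0, 90.2]
wrist_force: [-5.0, -0.7, 13.4]
gripper_width: 49.1
grip_force: 63.8
```

Contact is made. I open the fingers and rise.

```bash
python3 -m handwheel '{"steps":[{"hand":0.85,"dp":[0,0,0],"twist":0},{"hand":0.85,"dp":[0,0,0],"twist":0},{"hand":0.85,"dp":[0,0,0],"twist":0},{"hand":0.85,"dp":[0,0,0],"twist":0},{"hand":0.85,"dp":[0,0,0],"twist":0}]}'
python3 -m handwheel '{"steps":[{"hand":0.85,"dp":[0,0,0.5],"twist":0},{"hand":0.85,"dp":[0,0,1.5],"twist":0},{"hand":0.85,"dp":[0,0,3],"twist":0},{"hand":0.85,"dp":[0,0,3.5],"twist":0},{"hand":0.85,"dp":[0,0,4],"twist":0}]}'
python3 -c "
from h import *
p=get_image('top');w=cloud(p);X,Y,Z=[w[...,i] for i in range(3)]
m=(np.hypot(X-630,Y-40)<35)&(Z>57)&(Z<80);print(m.sum(),np.median(w[m],0))
print(read_state()['joints'])"
```

```text
time_s: 7.42
eef_pos: [630.6, 40.2, 33.5]
tool_rot: [-180.0, 0.0, 90.2]
wrist_force: [0.2, -0.2, 0.4]
gripper_width: 72.7
grip_force: 0.0
time_s: 7.83
eef_pos: [629.3, 40.1, 158.8]
tool_rot: [-179.8, 0.0, 90.2]
wrist_force: [0.9, -0.2, -0.5]
gripper_width: 72.7
grip_force: 0.0
0 [nan nan nan]
[ 3.64605206e+00  2.22614831e+01 -1.87202702e+00  6.53038912e+01
  8.11838066e-04  9.34183668e+01]
  return _methods._mean(a, axis=axis, dtype=dtype,
  ret = um.true_divide(
```

```bash
python3 -m handwheel '{"steps":[{"hand":1,"dp":[-2.12,-1.8,0],"twist":0},{"hand":1,"dp":[-2.12,-1.8,0],"twist":0},{"hand":1,"dp":[-2.12,-1.8,0],"twist":0},{"hand":1,"dp":[-2.12,-1.8,0],"twist":0},{"hand":1,"dp":[-2.12,-1.8,0],"twist":0}]}'
python3 -m handwheel '{"steps":[{"hand":1,"dp":[-2.12,-1.8,0],"twist":0},{"hand":1,"dp":[-2.12,-1.8,0],"twist":0},{"hand":1,"dp":[-2.12,-1.8,0],"twist":0},{"hand":1,"dp":[-2.12,-1.8,0],"twist":0},{"hand":1,"dp":[-2.12,-1.8,0],"twist":0}]}'
python3 -m handwheel '{"steps":[{"hand":1,"dp":[0,0,-1.5],"twist":0},{"hand":1,"dp":[0,0,-1.5],"twist":0},{"hand":1,"dp":[0,0,-1.5],"twist":0},{"hand":1,"dp":[0,0,-1.0],"twist":0},{"hand":1,"dp":[0,0,0],"twist":0}]}'
python3 -c "
from h import *
print(read_state()['eef_pos'])
p=get_image('top');w=cloud(p);X,Y,Z=[w[...,i] for i in range(3)]
m=(np.hypot(X-630,Y-40)<35)&(Z>57)&(Z<80);print(m.sum(),np.median(w[m],0))"
```

```text
time_s: 8.3
eef_pos: [523.8, -50.5, 159.0]
tool_rot: [180.0, 0.0, 90.2]
wrist_force: [-0.8, -0.1, -0.1]
gripper_width: 85.7
grip_force: 0.0
time_s: 8.72
eef_pos: [417.8, -140.5, 159.1]
tool_rot: [180.0, 0.0, 90.2]
wrist_force: [0.8, -1.2, -1.0]
gripper_width: 85.5
grip_force: 0.0
time_s: 9.13
eef_pos: [417.2, -139.4, 102.1]
tool_rot: [-179.8, -0.1, 90.2]
wrist_force: [-0.3, 0.8, -0.5]
gripper_width: 85.4
grip_force: 0.0
[ 417.21196993 -139.35180328  102.09842145]
527 [629.87253684  39.42301078  66.95173661]
```

Pot A stands in the basket with its lid top at 67 mm, as expected.

```bash
python3 -m handwheel '{"steps":[{"hand":1,"dp":[0,0,-2],"twist":0},{"hand":1,"dp":[0,0,-2],"twist":0},{"hand":1,"dp":[0,0,-1.6],"twist":0},{"hand":1,"dp":[0,0,-1.0],"twist":0},{"hand":1,"dp":[0,0,-0.7],"twist":0}]}'
python3 -m handwheel '{"steps":[{"hand":0,"dp":[0,0,0],"twist":0},{"hand":0,"dp":[0,0,0],"twist":0},{"hand":0,"dp":[0,0,0],"twist":0},{"hand":0,"dp":[0,0,0],"twist":0},{"hand":0,"dp":[0,0,0],"twist":0}]}'
python3 -m handwheel '{"steps":[{"hand":0,"dp":[0,0,0],"twist":0},{"hand":0,"dp":[0,0,0.5],"twist":0},{"hand":0,"dp":[0,0,1.5],"twist":0},{"hand":0,"dp":[0,0,2.5],"twist":0},{"hand":0,"dp":[0,0,2.5],"twist":0}]}'
python3 -m handwheel '{"steps":[{"hand":0,"dp":[0,0,2.5],"twist":0},{"hand":0,"dp":[0,0,2.5],"twist":0},{"hand":0,"dp":[0,0,2.5],"twist":0},{"hand":0,"dp":[0,0,0],"twist":0},{"hand":0,"dp":[0,0,0],"twist":0}]}'
```

```text
time_s: 9.6
eef_pos: [418.9, -139.7, 30.4]
tool_rot: [-180.0, -0.0, 90.2]
wrist_force: [-0.8, 0.7, 0.3]
gripper_width: 85.4
grip_force: 0.0
time_s: 10.02
eef_pos: [419.6, -140.3, 32.3]
tool_rot: [179.9, 0.1, 90.2]
wrist_force: [-1.9, -0.4, 6.4]
gripper_width: 48.9
grip_force: 60.8
time_s: 10.43
eef_pos: [418.2, -139.6, 101.9]
tool_rot: [-179.9, -0.0, 90.2]
wrist_force: [1.0, -0.1, -0.4]
gripper_width: 49.1
grip_force: 62.1
time_s: 10.85
eef_pos: [420.2, -140.3, 177.8]
tool_rot: [179.8, 0.1, 90.2]
wrist_force: [0.1, -0.1, -1.2]
gripper_width: 49.1
grip_force: 62.1
```

```bash
python3 -m handwheel '{"steps":[{"hand":0,"dp":[2.11,0.88,0],"twist":0},{"hand":0,"dp":[2.11,0.88,0],"twist":0},{"hand":0,"dp":[2.11,0.88,0],"twist":0},{"hand":0,"dp":[2.11,0.88,0],"twist":0},{"hand":0,"dp":[2.11,0.88,0],"twist":0}]}'
python3 -m handwheel '{"steps":[{"hand":0,"dp":[2.11,0.88,0],"twist":0},{"hand":0,"dp":[2.11,0.88,0],"twist":0},{"hand":0,"dp":[2.11,0.88,0],"twist":0},{"hand":0,"dp":[2.11,0.88,0],"twist":0},{"hand":0,"dp":[2.11,0.88,0],"twist":0}]}'
python3 -m handwheel '{"steps":[{"hand":0,"dp":[0,0,-2],"twist":0},{"hand":0,"dp":[0,0,-2.5],"twist":0},{"hand":0,"dp":[0,0,-2.5],"twist":0},{"hand":0,"dp":[0,0,-2.5],"twist":0},{"hand":0,"dp":[0,0,-2],"twist":0}]}'
python3 -m handwheel '{"steps":[{"hand":0,"dp":[0,0,-1],"twist":0},{"hand":0,"dp":[0,0,-0.6],"twist":0},{"hand":0,"dp":[0,0,-0.4],"twist":0},{"hand":0,"dp":[0,0,-0.3],"twist":0},{"hand":0,"dp":[0,0,-0.1],"twist":0}]}'
python3 -m handwheel '{"steps":[{"hand":0,"dp":[0,0,-0.1],"twist":0},{"hand":0,"dp":[0,0,-0.1],"twist":0},{"hand":0,"dp":[0,0,-0.1],"twist":0},{"hand":0,"dp":[0,0,0],"twist":0},{"hand":0,"dp":[0,0,0],"twist":0}]}'
```

```text
time_s: 11.27
eef_pos: [524.2, -95.1, 174.4]
tool_rot: [-179.9, -0.0, 90.2]
wrist_force: [0.0, -0.5, -0.5]
gripper_width: 49.3
grip_force: 62.1
time_s: 11.68
eef_pos: [629.7, -51.2, 174.1]
tool_rot: [-179.9, -0.0, 90.2]
wrist_force: [-0.0, 0.3, -0.6]
gripper_width: 49.2
grip_force: 62.1
time_s: 12.1
eef_pos: [627.6, -51.5, 57.2]
tool_rot: [-179.8, -0.0, 90.2]
wrist_force: [0.1, 0.8, -0.4]
gripper_width: 48.7
grip_force: 62.2
time_s: 12.52
eef_pos: [630.4, -51.9, 37.3]
tool_rot: [179.9, 0.0, 90.2]
wrist_force: [-0.1, 0.3, -0.1]
gripper_width: 49.0
grip_force: 62.2
time_s: 12.93
eef_pos: [630.7, -52.0, 36.3]
tool_rot: [179.9, 0.0, 90.2]
wrist_force: [-3.7, 0.1, 10.6]
gripper_width: 48.9
grip_force: 63.7
```

```bash
python3 -m handwheel '{"steps":[{"hand":0.85,"dp":[0,0,0],"twist":0},{"hand":0.85,"dp":[0,0,0],"twist":0},{"hand":0.85,"dp":[0,0,0],"twist":0},{"hand":0.85,"dp":[0,0,0],"twist":0},{"hand":0.85,"dp":[0,0,0],"twist":0}]}'
python3 -m handwheel '{"steps":[{"hand":0.85,"dp":[0,0,0.5],"twist":0},{"hand":0.85,"dp":[0,0,1.5],"twist":0},{"hand":0.85,"dp":[0,0,3],"twist":0},{"hand":0.85,"dp":[0,0,3.5],"twist":0},{"hand":0.85,"dp":[0,0,4],"twist":0}]}'
python3 -m handwheel '{"steps":[{"hand":0.85,"dp":[-1.3,0.38,0],"twist":-0.083},{"hand":0.85,"dp":[-1.3,0.38,0],"twist":-0.083},{"hand":0.85,"dp":[-1.3,0.38,0],"twist":-0.083},{"hand":0.85,"dp":[-1.3,0.38,0],"twist":-0.083},{"hand":0.85,"dp":[-1.3,0.38,0],"twist":-0.083}]}'
python3 -m handwheel '{"steps":[{"hand":0.75,"dp":[-1.3,0.38,0],"twist":-0.083},{"hand":0.75,"dp":[-1.3,0.38,0],"twist":-0.083},{"hand":0.75,"dp":[-1.3,0.38,0],"twist":-0.083},{"hand":0.75,"dp":[-1.3,0.38,0],"twist":-0.083},{"hand":0.75,"dp":[-1.3,0.38,0],"twist":-0.083}]}'
python3 -m handwheel '{"steps":[{"hand":0.75,"dp":[-1.3,0.38,0],"twist":-0.083},{"hand":0.75,"dp":[-1.3,0.38,0],"twist":-0.083},{"hand":0.75,"dp":[-1.3,0.38,0],"twist":-0.083},{"hand":0.75,"dp":[-1.3,0.38,0],"twist":-0.083},{"hand":0.75,"dp":[-1.3,0.38,0],"twist":-0.083}]}'
python3 -c "
from h import *
s=read_state();print(s['joints'],s['eef_pos'])
p=get_image('top');w=cloud(p);X,Y,Z=[w[...,i] for i in range(3)]
m=(np.hypot(X-630,Y+52)<35)&(Z>57)&(Z<80);print(m.sum(),np.median(w[m],0))
p=get_image('side');cv2.imwrite('pics/s3.png',p['image'][...,::-1])"
```

```text
time_s: 13.35
eef_pos: [629.7, -51.8, 33.7]
tool_rot: [-180.0, -0.0, 90.2]
wrist_force: [-0.8, -0.3, -0.3]
gripper_width: 72.7
grip_force: 0.0
time_s: 13.77
eef_pos: [628.3, -51.7, 158.8]
tool_rot: [-179.8, -0.0, 90.2]
wrist_force: [1.6, -0.7, -1.0]
gripper_width: 72.3
grip_force: 0.0
time_s: 14.18
eef_pos: [564.1, -32.6, 159.2]
tool_rot: [180.0, -0.0, 66.2]
wrist_force: [0.7, -0.3, 0.1]
gripper_width: 72.6
grip_force: 0.0
time_s: 14.6
eef_pos: [499.1, -13.6, 159.1]
tool_rot: [180.0, -0.0, 42.4]
wrist_force: [1.0, 0.5, -0.1]
gripper_width: 63.8
grip_force: 0.0
time_s: 15.02
eef_pos: [434.1, 5.3, 159.1]
tool_rot: [180.0, -0.0, 18.7]
wrist_force: [0.9, 0.2, 0.1]
gripper_width: 64.0
grip_force: 0.0
[ 7.04195626e-01  1.76777169e+00 -2.88719939e+01  5.93395437e+01
  1.06297932e-04  1.62044815e+02] [434.13609018   5.336688   159.14359448]
159 [634.36599408 -67.12212207  66.89580431]
```

```bash
python3 -m handwheel '{"steps":[{"hand":0.62,"dp":[0,0,-2.5],"twist":0},{"hand":0.62,"dp":[0,0,-3],"twist":0},{"hand":0.62,"dp":[0,0,-3],"twist":0},{"hand":0.62,"dp":[0,0,-2.5],"twist":0},{"hand":0.62,"dp":[0,0,-2],"twist":0}]}'
python3 -m handwheel '{"steps":[{"hand":0.62,"dp":[0,0,-1],"twist":0},{"hand":0.62,"dp":[0,0,-0.7],"twist":0},{"hand":0.62,"dp":[0,0,-0.5],"twist":0},{"hand":0.62,"dp":[0,0,-0.3],"twist":0},{"hand":0.62,"dp":[0,0,-0.1],"twist":0}]}'
python3 -m handwheel '{"steps":[{"hand":0,"dp":[0,0,0],"twist":0},{"hand":0,"dp":[0,0,0],"twist":0},{"hand":0,"dp":[0,0,0],"twist":0},{"hand":0,"dp":[0,0,0],"twist":0},{"hand":0,"dp":[0,0,0],"twist":0}]}'
```

```text
time_s: 15.53
eef_pos: [434.8, 5.0, 27.2]
tool_rot: [180.0, 0.0, 19.0]
wrist_force: [-0.7, -0.6, 0.1]
gripper_width: 53.1
grip_force: 0.0
time_s: 15.95
eef_pos: [435.4, 5.1, 2.9]
tool_rot: [180.0, -0.0, 18.9]
wrist_force: [-0.4, -0.1, 0.5]
gripper_width: 53.1
grip_force: 0.0
time_s: 16.37
eef_pos: [435.1, 5.2, 3.1]
tool_rot: [180.0, -0.0, 18.9]
wrist_force: [-0.6, 0.2, -0.6]
gripper_width: -0.1
grip_force: 0.0
```

View pics/s3.png

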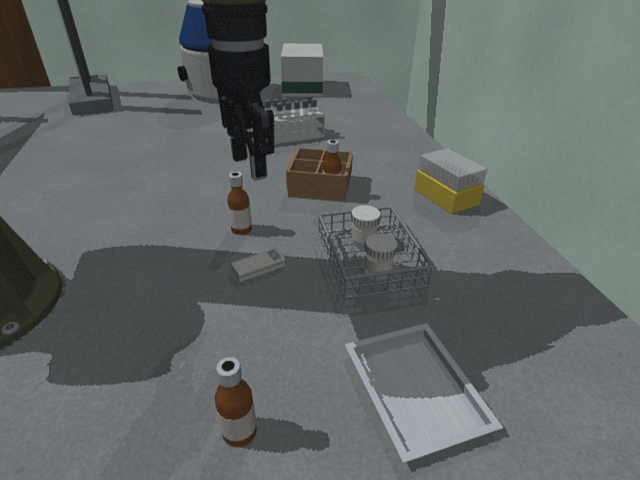

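Both pots stand in the basket, at (365,222) and (381,255). The fingers shut to 0, so they missed the mailer. I look at the spot from close by.

```bash
python3 - <<'E'
from h import *
p=get_image("side"); cv2.imwrite("pics/s4.png",cv2.resize(p["image"][180:330,180:380,::-1],(800,600)))
w=cloud(p)
for t in ["mailer"]: print([(np.round(r["xyz"]).tolist(),round(r["score"],2)) for r in recognise(p,t)])
E
```

```text
[([426.0, -6.0, 17.0], 0.87)]
```

View pics/s4.png

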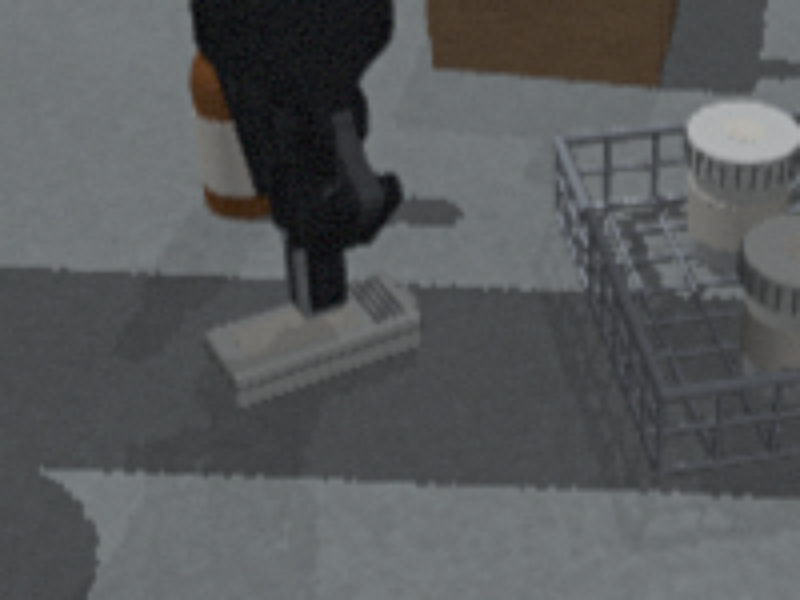

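The fingers are shut just above the mailer's top, at (320,305) in the crop, so the real tips lie higher than the TCP reading. I measure the gap from the depth image.

```bash
python3 - <<'E'
from h import *
p=get_image("side"); w=cloud(p); g=p["image"].max(-1)
m=(g<60)&(np.hypot(w[...,0]-435,w[...,1]-5)<40)&(w[...,2]<80)&(w[...,2]>8)
vv,uu=np.where(m); 
for v in range(vv.max()-8,vv.max()+1): print(v,np.round(np.median(w[v][m[v]],0),1),m[v].sum())
print(read_state()["eef_pos"])
E
```

```text
249 [434.3  -6.9  48.7] 11
250 [434.   -8.   47.4] 11
251 [434.8  -7.3  45.2] 12
252 [434.6  -7.   42.1] 12
253 [434.6  -5.9  39.9] 12
254 [434.5  -6.   38. ] 12
255 [433.5  -7.6  36.9] 11
256 [433.2  -7.1  35.1] 9
257 [432.4  -6.7  33. ] 4
[434.8328749    5.18292821   2.92430536]
```

```bash
python3 -m handwheel '{"steps":[{"hand":0.62,"dp":[0,0,0],"twist":0},{"hand":0.62,"dp":[0,0,0],"twist":0},{"hand":0.62,"dp":[0,0,0],"twist":0},{"hand":0.62,"dp":[0,0,0],"twist":0},{"hand":0.62,"dp":[0,0,0],"twist":0}]}'
python3 -m handwheel '{"steps":[{"hand":0.62,"dp":[0,0,-0.5],"twist":0},{"hand":0.62,"dp":[0,0,-0.5],"twist":0},{"hand":0.62,"dp":[0,0,-0.3],"twist":0},{"hand":0.62,"dp":[0,0,0],"twist":0},{"hand":0.62,"dp":[0,0,0],"twist":0}]}'
python3 - <<'E'
from h import *
p=get_image("side"); w=cloud(p); g=p["image"].max(-1)
print(read_state()["eef_pos"],read_state()["wrist_force"])
for s in (1,-1):
  m=(g<60)&(np.hypot(w[...,0]-435+13*s,w[...,1]-5-37*s)<25)&(w[...,2]<80)&(w[...,2]>4)
  vv,uu=np.where(m)
  for v in range(vv.max()-3,vv.max()+1): print(v,np.round(np.median(w[v][m[v]],0),1),m[v].sum())
cv2.imwrite("pics/s5.png",cv2.resize(p["image"][200:300,200:320,::-1],(720,600)))
E
```

```text
time_s: 16.93
eef_pos: [434.7, 5.2, 2.8]
tool_rot: [-180.0, 0.0, 18.9]
wrist_force: [0.2, 1.1, 0.9]
gripper_width: 53.0
grip_force: 0.0
time_s: 17.35
eef_pos: [434.2, 5.2, -10.6]
tool_rot: [-180.0, 0.1, 18.9]
wrist_force: [0.2, 1.0, 0.4]
gripper_width: 53.1
grip_force: 0.0
[434.51055073   5.16105674 -10.4154567 ] [ 0.11608862 -0.81552534 -0.04527082]
251 [422.4  29.5  20.3] 11
252 [420.5  28.9  18.6] 9
253 [418.6  28.2  17.8] 5
254 [415.8  27.1  16.6] 2
268 [444.  -31.3  26.8] 10
269 [440.3 -32.8  26.6] 10
270 [441.  -33.2  25.5] 5
271 [438.7 -32.5  22.6] 2
```

View pics/s5.png

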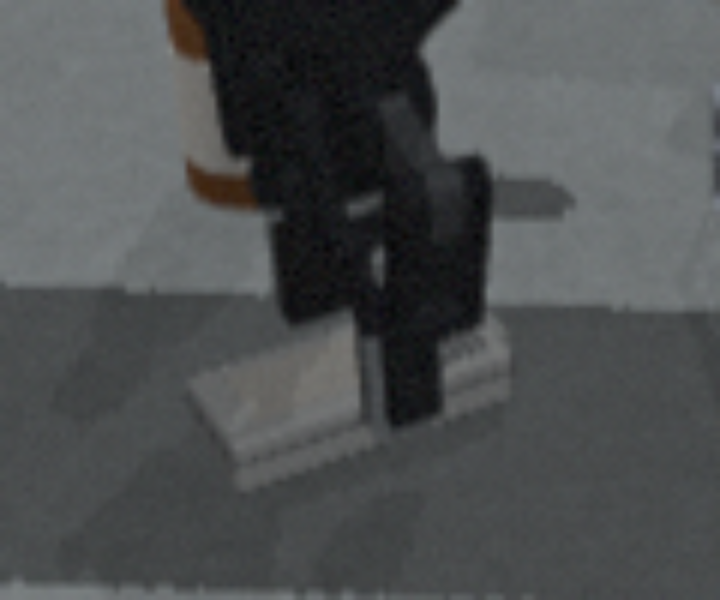

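The near finger now stands in front of the mailer with its tip at (410,420) in the crop, still about 20 mm above the bench. I lower it another 10 mm and close.

```bash
python3 -m handwheel '{"steps":[{"hand":0.62,"dp":[0,0,-0.4],"twist":0},{"hand":0.62,"dp":[0,0,-0.3],"twist":0},{"hand":0.62,"dp":[0,0,-0.3],"twist":0},{"hand":0.62,"dp":[0,0,0],"twist":0},{"hand":0.62,"dp":[0,0,0],"twist":0}]}'
python3 -m handwheel '{"steps":[{"hand":0,"dp":[0,0,0],"twist":0},{"hand":0,"dp":[0,0,0],"twist":0},{"hand":0,"dp":[0,0,0],"twist":0},{"hand":0,"dp":[0,0,0],"twist":0},{"hand":0,"dp":[0,0,0],"twist":0}]}'
```

```text
time_s: 17.82
eef_pos: [434.4, 5.2, -20.5]
tool_rot: [-180.0, 0.0, 18.9]
wrist_force: [0.4, -0.1, -0.0]
gripper_width: 52.9
grip_force: 0.0
time_s: 18.23
eef_pos: [435.0, 5.2, -19.9]
tool_rot: [180.0, -0.0, 18.9]
wrist_force: [-0.2, -0.6, 5.3]
gripper_width: 34.8
grip_force: 60.2
```

```bash
python3 -m handwheel '{"steps":[{"hand":0,"dp":[0,0,0.5],"twist":0},{"hand":0,"dp":[0,0,1.5],"twist":0},{"hand":0,"dp":[0,0,2],"twist":0},{"hand":0,"dp":[0,0,0],"twist":0},{"hand":0,"dp":[0,0,0],"twist":0}]}'
python3 - <<'E'
from h import *
p=get_image("side"); cv2.imwrite("pics/s6.png",cv2.resize(p["image"][190:290,200:320,::-1],(720,600)))
E
```

```text
time_s: 18.65
eef_pos: [436.0, 5.2, 20.7]
tool_rot: [180.0, -0.1, 18.9]
wrist_force: [-0.1, 0.2, -0.6]
gripper_width: 35.0
grip_force: 59.8
```

View pics/s6.png

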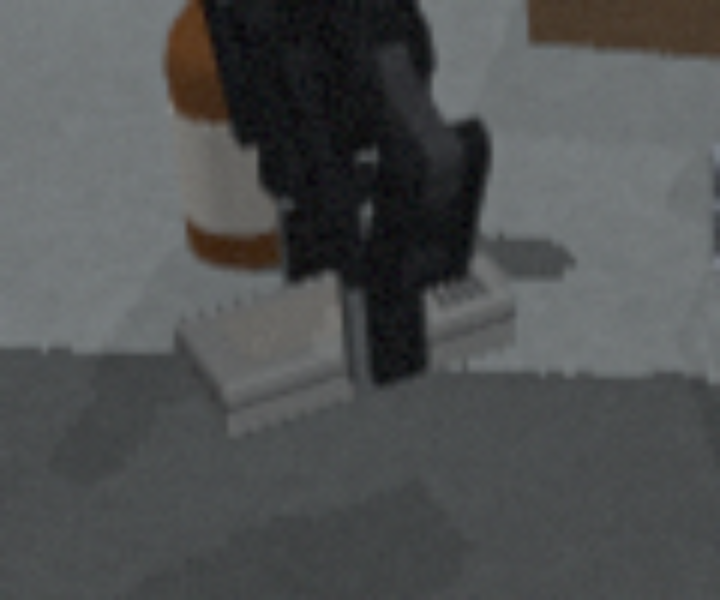

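The mailer hangs flat and the pads cover its full side height, at (395,340) in the crop. Next I carry it to the tray.

```bash
python3 -m handwheel '{"steps":[{"hand":0,"dp":[1.12,-1.91,1.4],"twist":0.09},{"hand":0,"dp":[1.12,-1.91,1.4],"twist":0.09},{"hand":0,"dp":[1.12,-1.91,1.4],"twist":0.09},{"hand":0,"dp":[1.12,-1.91,1.4],"twist":0.09},{"hand":0,"dp":[1.12,-1.91,1.4],"twist":0.09}]}'
python3 -m handwheel '{"steps":[{"hand":0,"dp":[1.12,-1.91,0],"twist":0.09},{"hand":0,"dp":[1.12,-1.91,0],"twist":0.09},{"hand":0,"dp":[1.12,-1.91,0],"twist":0.09},{"hand":0,"dp":[1.12,-1.91,0],"twist":0.09},{"hand":0,"dp":[1.12,-1.91,0],"twist":0.09}]}'
python3 -m handwheel '{"steps":[{"hand":0,"dp":[1.12,-1.91,0],"twist":0.09},{"hand":0,"dp":[1.12,-1.91,0],"twist":0.09},{"hand":0,"dp":[1.12,-1.91,0],"twist":0.09},{"hand":0,"dp":[1.12,-1.91,0],"twist":0.09},{"hand":0,"dp":[1.12,-1.91,0],"twist":0.09}]}'
python3 -m handwheel '{"steps":[{"hand":0,"dp":[0,0,-2],"twist":0},{"hand":0,"dp":[0,0,-2.5],"twist":0},{"hand":0,"dp":[0,0,-2],"twist":0},{"hand":0,"dp":[0,0,-1.5],"twist":0},{"hand":0,"dp":[0,0,-1],"twist":0}]}'
python3 -m handwheel '{"steps":[{"hand":0,"dp":[0,0,-0.6],"twist":0},{"hand":0,"dp":[0,0,-0.5],"twist":0},{"hand":0,"dp":[0,0,-0.3],"twist":0},{"hand":0,"dp":[0,0,-0.1],"twist":0},{"hand":0,"dp":[0,0,0],"twist":0}]}'
```

```text
time_s: 19.12
eef_pos: [490.2, -91.1, 89.3]
tool_rot: [-179.9, 0.1, 44.9]
wrist_force: [0.3, -0.5, -1.4]
gripper_width: 34.8
grip_force: 59.9
time_s: 19.53
eef_pos: [546.3, -186.6, 88.4]
tool_rot: [-179.9, -0.0, 70.7]
wrist_force: [0.1, 0.0, -0.7]
gripper_width: 34.7
grip_force: 59.9
time_s: 19.95
eef_pos: [602.3, -281.9, 88.0]
tool_rot: [-179.9, -0.1, 96.5]
wrist_force: [0.5, -0.7, -0.1]
gripper_width: 34.6
grip_force: 59.9
time_s: 20.37
eef_pos: [600.5, -280.3, -4.0]
tool_rot: [-179.8, -0.1, 96.2]
wrist_force: [-0.3, 0.8, -0.2]
gripper_width: 34.3
grip_force: 59.9
time_s: 20.78
eef_pos: [603.2, -281.4, -14.7]
tool_rot: [180.0, 0.0, 96.3]
wrist_force: [0.3, -0.5, -0.5]
gripper_width: 34.2
grip_force: 59.9
```

```bash
python3 -m handwheel '{"steps":[{"hand":0,"dp":[0,0,-0.1],"twist":0},{"hand":0,"dp":[0,0,-0.1],"twist":0},{"hand":0,"dp":[0,0,0],"twist":0},{"hand":0,"dp":[0,0,0],"twist":0},{"hand":0,"dp":[0,0,0],"twist":0}]}'
```

```text
time_s: 21.2
eef_pos: [603.1, -281.5, -16.7]
tool_rot: [180.0, 0.0, 96.2]
wrist_force: [-0.3, 0.2, 1.1]
gripper_width: 34.3
grip_force: 59.9
```

```bash
python3 -m handwheel '{"steps":[{"hand":0,"dp":[0,0,-0.1],"twist":0},{"hand":0,"dp":[0,0,-0.05],"twist":0},{"hand":0,"dp":[0,0,0],"twist":0},{"hand":0,"dp":[0,0,0],"twist":0},{"hand":0,"dp":[0,0,0],"twist":0}]}'
python3 -m handwheel '{"steps":[{"hand":0.7,"dp":[0,0,0],"twist":0},{"hand":0.7,"dp":[0,0,0],"twist":0},{"hand":0.7,"dp":[0,0,0],"twist":0},{"hand":0.7,"dp":[0,0,0],"twist":0},{"hand":0.7,"dp":[0,0,0],"twist":0}]}'
python3 -m handwheel '{"steps":[{"hand":0.7,"dp":[0,0,0.5],"twist":0},{"hand":0.7,"dp":[0,0,1.5],"twist":0},{"hand":0.7,"dp":[0,0,3.5],"twist":0},{"hand":0.7,"dp":[0,0,4],"twist":0},{"hand":0.7,"dp":[0,0,4],"twist":0}]}'
python3 -m handwheel '{"steps":[{"hand":0.7,"dp":[-1,0,4],"twist":0},{"hand":0.7,"dp":[-2.5,0,2],"twist":0},{"hand":0.7,"dp":[-2.5,0,0],"twist":0},{"hand":0.7,"dp":[-2.5,0,0],"twist":0},{"hand":0.7,"dp":[-2.5,0,0],"twist":0}]}'
python3 - <<'E'
from h import *
p=get_image("top");w=cloud(p)
m=(np.hypot(w[...,0]-602,w[...,1]+281)<60)&(w[...,2]>14)&(w[...,2]<30)&(np.abs(w[...,0]-602)<40)&(np.abs(w[...,1]+281)<60)
print(cv2.minAreaRect(w[m][:,:2].astype(np.float32)),m.sum(),np.median(w[m][:,2]))
m=(np.hypot(w[...,0]-379,w[...,1]+291)<30)&(w[...,2]>108);print(np.median(w[m],0),m.sum(),w[m][:,2].max())
s=read_state();print(s['joints'],s['eef_pos'],s['tool_rot'])
E
```

```text
time_s: 21.62
eef_pos: [603.1, -281.5, -16.8]
tool_rot: [179.9, 0.0, 96.2]
wrist_force: [-3.2, 0.8, 12.1]
gripper_width: 34.8
grip_force: 61.3
time_s: 22.03
eef_pos: [602.5, -281.3, -19.0]
tool_rot: [-180.0, -0.0, 96.2]
wrist_force: [-0.5, -0.8, -1.0]
gripper_width: 59.8
grip_force: 0.0
time_s: 22.45
eef_pos: [601.8, -280.9, 117.2]
tool_rot: [-179.9, -0.1, 96.2]
wrist_force: [0.8, -0.8, 0.2]
gripper_width: 59.7
grip_force: 0.0
time_s: 22.87
eef_pos: [492.1, -281.4, 177.3]
tool_rot: [179.9, 0.1, 96.3]
wrist_force: [0.8, 0.3, 0.1]
gripper_width: 59.8
grip_force: 0.0
((604.8058471679688, -282.52008056640625), (37.53462600708008, 87.96903991699219), 6.537228107452393) 685 20.415356273609177
[ 394.35218814 -270.541021    719.3017077 ] 214 729.4740218436065
[-29.91133002  14.89507264 -11.01599996  64.26587286  -0.09627555
  53.91748469] [ 486.98108614 -280.83977988  176.86429097] [-1.79800297e+02 -2.64052508e-02  9.61712879e+01]
```

The mailer lies flat in the tray with its top at about 20.4 mm. Next is the right-hand bottle.

```bash
python3 -m handwheel '{"steps":[{"hand":0.6,"dp":[-2.2,-0.2,0],"twist":0.06},{"hand":0.6,"dp":[-2.2,-0.2,0],"twist":0.06},{"hand":0.6,"dp":[-2.2,-0.2,0],"twist":0.06},{"hand":0.6,"dp":[-2.2,-0.2,0],"twist":0.06},{"hand":0.6,"dp":[-2.2,-0.2,0],"twist":0.06}]}'
python3 -m handwheel '{"steps":[{"hand":0.6,"dp":[0,0,0],"twist":0},{"hand":0.6,"dp":[0,0,0],"twist":0},{"hand":0.6,"dp":[0,0,0],"twist":0},{"hand":0.6,"dp":[0,0,0],"twist":0},{"hand":0.6,"dp":[0,0,0],"twist":0}]}'
```

```text
time_s: 23.33
eef_pos: [381.8, -291.3, 176.6]
tool_rot: [180.0, 0.0, 113.6]
wrist_force: [-0.1, -0.4, -0.6]
gripper_width: 51.2
grip_force: 0.0
time_s: 23.75
eef_pos: [383.6, -291.3, 176.3]
tool_rot: [180.0, 0.0, 113.5]
wrist_force: [-0.0, -0.3, 0.5]
gripper_width: 51.4
grip_force: 0.0
```

```bash
python3 -m handwheel '{"steps":[{"hand":0.6,"dp":[-0.4,0.05,-1.5],"twist":0},{"hand":0.6,"dp":[0,0,-2],"twist":0},{"hand":0.6,"dp":[0,0,-2],"twist":0},{"hand":0.6,"dp":[0,0,-1.5],"twist":0},{"hand":0.6,"dp":[0,0,-1],"twist":0}]}'
python3 -m handwheel '{"steps":[{"hand":0.6,"dp":[0,0,-1],"twist":0},{"hand":0.6,"dp":[0,0,-0.8],"twist":0},{"hand":0.6,"dp":[0,0,-0.6],"twist":0},{"hand":0.6,"dp":[0,0,-0.3],"twist":0},{"hand":0.6,"dp":[0,0,0],"twist":0}]}'
python3 - <<'E'
from h import *
print(read_state()['eef_pos'],read_state()['wrist_force'])
p=get_image("side"); cv2.imwrite("pics/s7.png",cv2.resize(p["image"][250:470,130:350,::-1],(600,600)))
E
```

```text
time_s: 24.17
eef_pos: [378.5, -290.1, 94.5]
tool_rot: [-179.9, -0.1, 113.5]
wrist_force: [-0.1, -0.3, 0.8]
gripper_width: 51.2
grip_force: 0.0
time_s: 24.58
eef_pos: [378.7, -290.7, 68.9]
tool_rot: [-180.0, -0.0, 113.4]
wrist_force: [-0.3, 0.5, -0.3]
gripper_width: 51.3
grip_force: 0.0
[ 378.66768625 -290.73205201   68.93069147] [-0.30152509  0.51618206 -0.25451602]
```

View pics/s7.png

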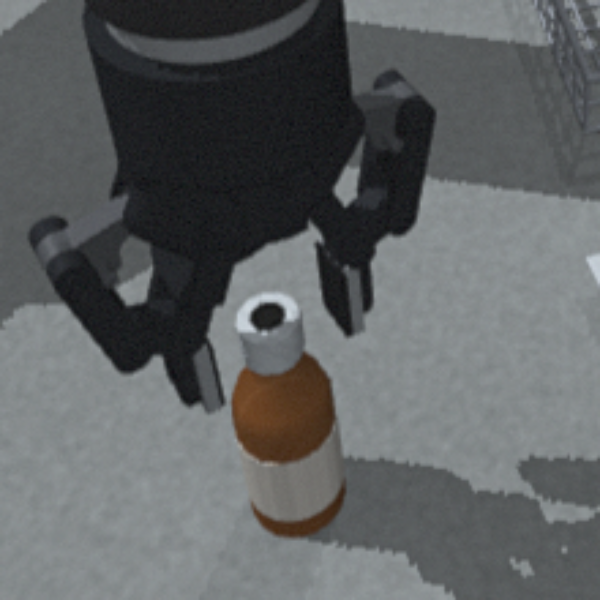

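The fingers straddle the cap: tips at (210,410) and (350,335), cap at (270,335). The midpoint lies on the bottle's axis at the lower edge of the cap, so I close.

```bash
python3 -m handwheel '{"steps":[{"hand":0,"dp":[0,0,0],"twist":0},{"hand":0,"dp":[0,0,0],"twist":0},{"hand":0,"dp":[0,0,0],"twist":0},{"hand":0,"dp":[0,0,0],"twist":0},{"hand":0,"dp":[0,0,0],"twist":0}]}'
python3 -m handwheel '{"steps":[{"hand":0,"dp":[0,0,0],"twist":0},{"hand":0,"dp":[0,0,0.5],"twist":0},{"hand":0,"dp":[0,0,1.5],"twist":0},{"hand":0,"dp":[0,0,2.0],"twist":0},{"hand":0,"dp":[0,0,2.0],"twist":0}]}'
python3 -m handwheel '{"steps":[{"hand":0,"dp":[0,0,2],"twist":0},{"hand":0,"dp":[0,0,2],"twist":0},{"hand":0,"dp":[0,0,2],"twist":0},{"hand":0,"dp":[0,0,2],"twist":0},{"hand":0,"dp":[0,0,0],"twist":0}]}'
```

```text
time_s: 25.05
eef_pos: [379.1, -291.4, 70.1]
tool_rot: [180.0, 0.1, 113.4]
wrist_force: [-0.9, -0.8, 6.3]
gripper_width: 21.9
grip_force: 58.5
time_s: 25.47
eef_pos: [378.0, -290.1, 129.6]
tool_rot: [-180.0, -0.1, 113.4]
wrist_force: [0.6, -1.2, -1.0]
gripper_width: 21.8
grip_force: 58.8
time_s: 25.88
eef_pos: [380.5, -292.0, 213.1]
tool_rot: [179.8, 0.3, 113.4]
wrist_force: [0.5, 0.4, 0.1]
gripper_width: 22.1
grip_force: 58.8
```

```bash
python3 -m handwheel '{"steps":[{"hand":0,"dp":[0.82,2.41,0],"twist":0},{"hand":0,"dp":[0.82,2.41,0],"twist":0},{"hand":0,"dp":[0.82,2.41,0],"twist":0},{"hand":0,"dp":[0.82,2.41,0],"twist":0},{"hand":0,"dp":[0.82,2.41,0],"twist":0}]}'
python3 -m handwheel '{"steps":[{"hand":0,"dp":[0.82,2.41,0],"twist":0},{"hand":0,"dp":[0.82,2.41,0],"twist":0},{"hand":0,"dp":[0.82,2.41,0],"twist":0},{"hand":0,"dp":[0.82,2.41,0],"twist":0},{"hand":0,"dp":[0.82,2.41,0],"twist":0}]}'
python3 -m handwheel '{"steps":[{"hand":0,"dp":[0.82,2.41,0],"twist":0},{"hand":0,"dp":[0.82,2.41,0],"twist":0},{"hand":0,"dp":[0.82,2.41,0],"twist":0},{"hand":0,"dp":[0.82,2.41,0],"twist":0},{"hand":0,"dp":[0.82,2.41,0],"twist":0}]}'
python3 -m handwheel '{"steps":[{"hand":0,"dp":[0.82,2.41,0],"twist":0},{"hand":0,"dp":[0.82,2.41,0],"twist":0},{"hand":0,"dp":[0.82,2.41,0],"twist":0},{"hand":0,"dp":[0.82,2.41,0],"twist":0},{"hand":0,"dp":[0.82,2.41,0],"twist":0}]}'
python3 -m handwheel '{"steps":[{"hand":0,"dp":[0.82,2.41,0],"twist":0},{"hand":0,"dp":[0.82,2.41,0],"twist":0},{"hand":0,"dp":[0.82,2.41,0],"twist":0},{"hand":0,"dp":[0.82,2.41,0],"twist":0},{"hand":0,"dp":[0.82,2.41,0],"twist":0}]}'
python3 -m handwheel '{"steps":[{"hand":0,"dp":[0,0,-1.5],"twist":0},{"hand":0,"dp":[0,0,-1.5],"twist":0},{"hand":0,"dp":[0,0,-1],"twist":0},{"hand":0,"dp":[0,0,0],"twist":0},{"hand":0,"dp":[0,0,0],"twist":0}]}'
python3 - <<'E'
from h import *
print(read_state()['eef_pos'])
p=get_image("side"); cv2.imwrite("pics/s8.png",cv2.resize(p["image"][20:220,220:420,::-1],(600,600)))
E
```

```text
time_s: 26.3
eef_pos: [419.4, -168.9, 208.3]
tool_rot: [-180.0, -0.1, 113.4]
wrist_force: [0.9, -0.5, -2.2]
gripper_width: 21.6
grip_force: 58.9
time_s: 26.72
eef_pos: [460.3, -48.4, 208.3]
tool_rot: [-179.9, -0.0, 113.4]
wrist_force: [0.5, -0.5, -1.7]
gripper_width: 22.0
grip_force: 58.9
time_s: 27.13
eef_pos: [501.3, 72.0, 208.2]
tool_rot: [-179.9, -0.0, 113.4]
wrist_force: [0.4, 0.1, -1.6]
gripper_width: 22.2
grip_force: 58.9
time_s: 27.55
eef_pos: [542.3, 192.3, 208.1]
tool_rot: [-179.9, -0.0, 113.4]
wrist_force: [-0.5, -0.2, -1.0]
gripper_width: 22.0
grip_force: 58.9
time_s: 27.97
eef_pos: [583.4, 312.7, 207.8]
tool_rot: [-179.9, -0.0, 113.4]
wrist_force: [1.5, -0.1, -0.9]
gripper_width: 22.0
grip_force: 58.9
time_s: 28.38
eef_pos: [582.9, 311.1, 168.2]
tool_rot: [-179.9, 0.0, 113.4]
wrist_force: [-0.1, 1.1, -0.3]
gripper_width: 22.0
grip_force: 59.1
[582.85380955 311.0516432  168.15880662]
```

View pics/s8.png

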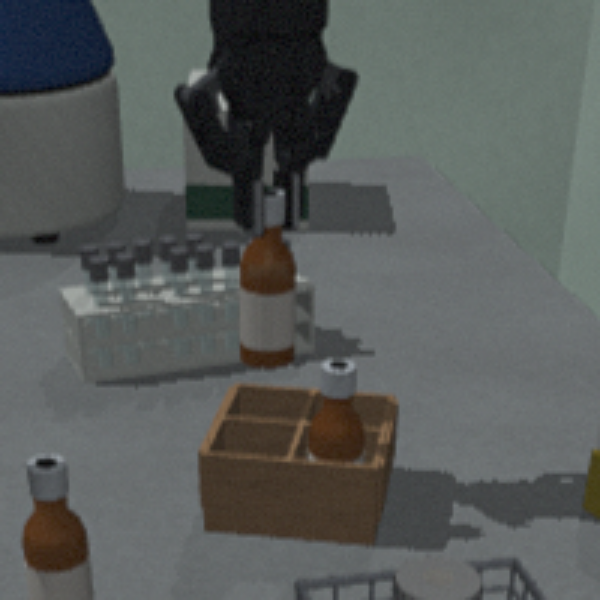

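The bottle hangs upright at (267,300) in the crop, above the back-left cell. I lower it.

```bash
python3 -m handwheel '{"steps":[{"hand":0,"dp":[0.1,0.1,-1.5],"twist":0},{"hand":0,"dp":[0,0,-1.5],"twist":0},{"hand":0,"dp":[0,0,-1],"twist":0},{"hand":0,"dp":[0,0,-1],"twist":0},{"hand":0,"dp":[0,0,-1],"twist":0}]}'
python3 -m handwheel '{"steps":[{"hand":0,"dp":[0,0,-0.8],"twist":0},{"hand":0,"dp":[0,0,-0.8],"twist":0},{"hand":0,"dp":[0,0,-0.7],"twist":0},{"hand":0,"dp":[0,0,-0.5],"twist":0},{"hand":0,"dp":[0,0,-0.3],"twist":0}]}'
python3 -m handwheel '{"steps":[{"hand":0,"dp":[0,0,-0.2],"twist":0},{"hand":0,"dp":[0,0,-0.1],"twist":0},{"hand":0,"dp":[0,0,-0.1],"twist":0},{"hand":0,"dp":[0,0,0],"twist":0},{"hand":0,"dp":[0,0,0],"twist":0}]}'
```

```text
time_s: 28.85
eef_pos: [585.2, 312.7, 109.4]
tool_rot: [179.9, -0.0, 113.4]
wrist_force: [1.2, 0.0, -1.8]
gripper_width: 21.8
grip_force: 59.2
time_s: 29.27
eef_pos: [584.5, 312.5, 77.5]
tool_rot: [-180.0, 0.0, 113.4]
wrist_force: [0.2, -0.3, -1.6]
gripper_width: 22.1
grip_force: 59.2
time_s: 29.68
eef_pos: [584.9, 312.8, 74.6]
tool_rot: [180.0, -0.0, 113.4]
wrist_force: [0.3, 1.1, -0.1]
gripper_width: 22.0
grip_force: 59.2
```

```bash
python3 -m handwheel '{"steps":[{"hand":0,"dp":[0,0,-0.1],"twist":0},{"hand":0,"dp":[0,0,-0.1],"twist":0},{"hand":0,"dp":[0,0,0],"twist":0},{"hand":0,"dp":[0,0,0],"twist":0},{"hand":0,"dp":[0,0,0],"twist":0}]}'
```

```text
time_s: 30.1
eef_pos: [585.4, 313.1, 74.1]
tool_rot: [179.9, -0.0, 113.4]
wrist_force: [-1.4, -1.5, 8.5]
gripper_width: 21.8
grip_force: 60.1
```

```bash
python3 -m handwheel '{"steps":[{"hand":0.55,"dp":[0,0,0],"twist":0},{"hand":0.55,"dp":[0,0,0],"twist":0},{"hand":0.55,"dp":[0,0,0],"twist":0},{"hand":0.55,"dp":[0,0,0],"twist":0},{"hand":0.55,"dp":[0,0,0],"twist":0}]}'
python3 -m handwheel '{"steps":[{"hand":0.55,"dp":[0,0,0.5],"twist":0},{"hand":0.55,"dp":[0,0,1.5],"twist":0},{"hand":0.55,"dp":[0,0,2.5],"twist":0},{"hand":0.55,"dp":[0,0,3],"twist":0},{"hand":0.55,"dp":[0,0,3],"twist":0}]}'
python3 -m handwheel '{"steps":[{"hand":0.6,"dp":[-1.72,-1.81,0],"twist":0},{"hand":0.6,"dp":[-1.72,-1.81,0],"twist":0},{"hand":0.6,"dp":[-1.72,-1.81,0],"twist":0},{"hand":0.6,"dp":[-1.72,-1.81,0],"twist":0},{"hand":0.6,"dp":[-1.72,-1.81,0],"twist":0}]}'
python3 -m handwheel '{"steps":[{"hand":0.6,"dp":[-1.72,-1.81,0],"twist":0},{"hand":0.6,"dp":[-1.72,-1.81,0],"twist":0},{"hand":0.6,"dp":[-1.72,-1.81,0],"twist":0},{"hand":0.6,"dp":[-1.72,-1.81,0],"twist":0},{"hand":0.6,"dp":[-1.72,-1.81,0],"twist":0}]}'
python3 -m handwheel '{"steps":[{"hand":0.6,"dp":[0,0,0],"twist":0},{"hand":0.6,"dp":[0,0,0],"twist":0},{"hand":0.6,"dp":[0,0,0],"twist":0},{"hand":0.6,"dp":[0,0,0],"twist":0},{"hand":0.6,"dp":[0,0,0],"twist":0}]}'
python3 - <<'E'
from h import *
print(read_state()['eef_pos'])
p=get_image("top");w=cloud(p)
for x,y in [(584,312),(616,232)]:
    m=(np.hypot(w[...,0]-x,w[...,1]-y)<30)&(w[...,2]>108)&(w[...,2]<140);print(np.median(w[m],0),m.sum())
E
```

```text
time_s: 30.52
eef_pos: [584.7, 312.6, 72.1]
tool_rot: [-180.0, 0.0, 113.4]
wrist_force: [0.2, 0.5, -0.2]
gripper_width: 46.9
grip_force: 0.0
time_s: 30.93
eef_pos: [584.2, 312.4, 178.2]
tool_rot: [-179.9, 0.0, 113.4]
wrist_force: [0.3, 0.1, -0.3]
gripper_width: 46.8
grip_force: 0.0
time_s: 31.35
eef_pos: [497.9, 221.4, 177.6]
tool_rot: [180.0, 0.0, 113.4]
wrist_force: [1.0, -0.6, 0.8]
gripper_width: 51.3
grip_force: 0.0
time_s: 31.77
eef_pos: [411.9, 130.9, 177.7]
tool_rot: [180.0, 0.0, 113.4]
wrist_force: [-0.2, 0.5, -0.3]
gripper_width: 51.1
grip_force: 0.0
time_s: 32.18
eef_pos: [413.4, 132.2, 177.4]
tool_rot: [180.0, -0.0, 113.5]
wrist_force: [0.4, -0.3, 0.1]
gripper_width: 51.5
grip_force: 0.0
[413.44480434 132.24835361 177.36900128]
[593.99164138 317.05344038 120.63479473] 18
[622.42410843 224.74129587 120.48585756] 33
```

```bash
python3 -m handwheel '{"steps":[{"hand":0.6,"dp":[-0.07,-0.05,-1.5],"twist":0},{"hand":0.6,"dp":[0,0,-2],"twist":0},{"hand":0.6,"dp":[0,0,-2],"twist":0},{"hand":0.6,"dp":[0,0,-1.5],"twist":0},{"hand":0.6,"dp":[0,0,-1],"twist":0}]}'
python3 -m handwheel '{"steps":[{"hand":0.6,"dp":[0,0,-1],"twist":0},{"hand":0.6,"dp":[0,0,-0.8],"twist":0},{"hand":0.6,"dp":[0,0,-0.6],"twist":0},{"hand":0.6,"dp":[0,0,-0.4],"twist":0},{"hand":0.6,"dp":[0,0,0],"twist":0}]}'
python3 - <<'E'
from h import *
print(read_state()['eef_pos'],read_state()['wrist_force'])
p=get_image("side"); cv2.imwrite("pics/s9.png",cv2.resize(p["image"][100:250,170:370,::-1],(800,600)))
E
```

```text
time_s: 32.65
eef_pos: [411.3, 131.2, 95.6]
tool_rot: [-179.9, -0.0, 113.5]
wrist_force: [-0.4, 0.1, -0.5]
gripper_width: 51.0
grip_force: 0.0
time_s: 33.07
eef_pos: [411.8, 131.1, 68.8]
tool_rot: [-180.0, -0.0, 113.4]
wrist_force: [-0.2, -0.6, 0.4]
gripper_width: 51.2
grip_force: 0.0
[411.77699496 131.12099972  68.77743403] [-0.18130654 -0.62729508  0.44686778]
```

View pics/s9.png

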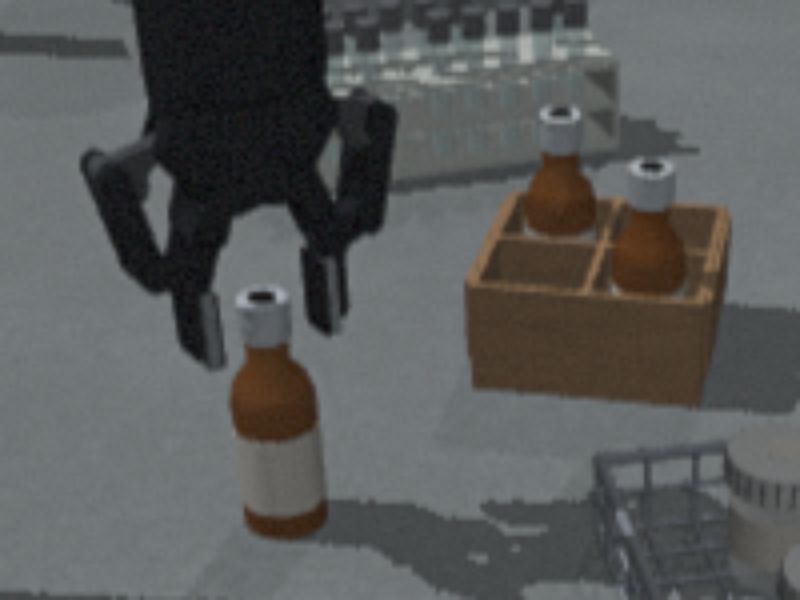

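The first bottle stands in the back-left cell at (560,180). The fingers straddle the second bottle's cap, so I close, lift and carry it over.

```bash
python3 -m handwheel '{"steps":[{"hand":0,"dp":[0,0,0],"twist":0},{"hand":0,"dp":[0,0,0],"twist":0},{"hand":0,"dp":[0,0,0],"twist":0},{"hand":0,"dp":[0,0,0],"twist":0},{"hand":0,"dp":[0,0,0],"twist":0}]}'
python3 -m handwheel '{"steps":[{"hand":0,"dp":[0,0,0],"twist":0},{"hand":0,"dp":[0,0,0.5],"twist":0},{"hand":0,"dp":[0,0,1.5],"twist":0},{"hand":0,"dp":[0,0,2.0],"twist":0},{"hand":0,"dp":[0,0,2.0],"twist":0}]}'
python3 -m handwheel '{"steps":[{"hand":0,"dp":[0,0,2],"twist":0},{"hand":0,"dp":[0,0,2],"twist":0},{"hand":0,"dp":[0,0,2],"twist":0},{"hand":0,"dp":[0,0,2],"twist":0},{"hand":0,"dp":[0,0,0],"twist":0}]}'
python3 -m handwheel '{"steps":[{"hand":0,"dp":[1.5,1.25,0],"twist":0},{"hand":0,"dp":[1.5,1.25,0],"twist":0},{"hand":0,"dp":[1.5,1.25,0],"twist":0},{"hand":0,"dp":[1.5,1.25,0],"twist":0},{"hand":0,"dp":[1.5,1.25,0],"twist":0}]}'
python3 -m handwheel '{"steps":[{"hand":0,"dp":[1.5,1.25,0],"twist":0},{"hand":0,"dp":[1.5,1.25,0],"twist":0},{"hand":0,"dp":[1.5,1.25,0],"twist":0},{"hand":0,"dp":[1.5,1.25,0],"twist":0},{"hand":0,"dp":[1.5,1.25,0],"twist":0}]}'
python3 -m handwheel '{"steps":[{"hand":0,"dp":[0,0,-1.5],"twist":0},{"hand":0,"dp":[0,0,-1.5],"twist":0},{"hand":0,"dp":[0,0,-1],"twist":0},{"hand":0,"dp":[0,0,0],"twist":0},{"hand":0,"dp":[0,0,0],"twist":0}]}'
```

```text
time_s: 33.53
eef_pos: [412.6, 131.3, 70.0]
tool_rot: [179.9, 0.0, 113.4]
wrist_force: [-1.8, -0.8, 6.5]
gripper_width: 22.0
grip_force: 58.5
time_s: 33.95
eef_pos: [411.2, 130.9, 129.7]
tool_rot: [-179.9, -0.0, 113.4]
wrist_force: [0.1, -0.1, -0.9]
gripper_width: 22.0
grip_force: 58.8
time_s: 34.37
eef_pos: [414.1, 131.8, 213.1]
tool_rot: [179.7, 0.0, 113.4]
wrist_force: [0.2, 0.1, -1.7]
gripper_width: 22.0
grip_force: 59.0
time_s: 34.78
eef_pos: [487.2, 194.1, 208.4]
tool_rot: [-179.9, -0.0, 113.4]
wrist_force: [0.3, -0.4, -1.5]
gripper_width: 21.9
grip_force: 59.0
time_s: 35.2
eef_pos: [562.2, 256.6, 208.1]
tool_rot: [-179.9, 0.0, 113.4]
wrist_force: [0.6, -1.3, -0.6]
gripper_width: 22.3
grip_force: 59.0
time_s: 35.62
eef_pos: [561.1, 255.7, 168.3]
tool_rot: [-179.9, 0.0, 113.4]
wrist_force: [-0.3, 1.3, -1.1]
gripper_width: 22.1
grip_force: 59.1
```

```bash
python3 -m handwheel '{"steps":[{"hand":0,"dp":[0,0,-1.5],"twist":0},{"hand":0,"dp":[0,0,-1.5],"twist":0},{"hand":0,"dp":[0,0,-1],"twist":0},{"hand":0,"dp":[0,0,-1],"twist":0},{"hand":0,"dp":[0,0,-1],"twist":0}]}'
python3 -m handwheel '{"steps":[{"hand":0,"dp":[0,0,-0.8],"twist":0},{"hand":0,"dp":[0,0,-0.8],"twist":0},{"hand":0,"dp":[0,0,-0.7],"twist":0},{"hand":0,"dp":[0,0,-0.5],"twist":0},{"hand":0,"dp":[0,0,-0.3],"twist":0}]}'
python3 -m handwheel '{"steps":[{"hand":0,"dp":[0,0,-0.2],"twist":0},{"hand":0,"dp":[0,0,-0.1],"twist":0},{"hand":0,"dp":[0,0,-0.1],"twist":0},{"hand":0,"dp":[0,0,-0.1],"twist":0},{"hand":0,"dp":[0,0,0],"twist":0}]}'
python3 -m handwheel '{"steps":[{"hand":0,"dp":[0,0,-0.1],"twist":0},{"hand":0,"dp":[0,0,0],"twist":0},{"hand":0,"dp":[0,0,0],"twist":0},{"hand":0,"dp":[0,0,0],"twist":0},{"hand":0,"dp":[0,0,0],"twist":0}]}'
```

```text
time_s: 36.03
eef_pos: [562.4, 256.3, 109.4]
tool_rot: [179.9, -0.0, 113.4]
wrist_force: [0.2, 0.1, -1.1]
gripper_width: 21.8
grip_force: 59.2
time_s: 36.45
eef_pos: [561.8, 256.1, 77.5]
tool_rot: [-180.0, 0.0, 113.4]
wrist_force: [0.1, -0.4, -1.6]
gripper_width: 22.3
grip_force: 59.2
time_s: 36.87
eef_pos: [562.5, 256.4, 74.1]
tool_rot: [179.9, -0.0, 113.4]
wrist_force: [-1.3, -0.4, 1.5]
gripper_width: 22.2
grip_force: 59.6
time_s: 37.28
eef_pos: [562.8, 256.5, 74.1]
tool_rot: [179.9, -0.0, 113.4]
wrist_force: [-3.1, -1.6, 9.2]
gripper_width: 22.2
grip_force: 60.3
```

The bottle is on the floor. I release it, rise, back off toward an empty area and check everything.

```bash
python3 -m handwheel '{"steps":[{"hand":0.5,"dp":[0,0,0],"twist":0},{"hand":0.5,"dp":[0,0,0],"twist":0},{"hand":0.5,"dp":[0,0,0],"twist":0},{"hand":0.5,"dp":[0,0,0],"twist":0},{"hand":0.5,"dp":[0,0,0],"twist":0}]}'
python3 -m handwheel '{"steps":[{"hand":0.5,"dp":[0,0,0.5],"twist":0},{"hand":0.5,"dp":[0,0,1.5],"twist":0},{"hand":0.5,"dp":[0,0,2.5],"twist":0},{"hand":0.5,"dp":[0,0,3],"twist":0},{"hand":0.5,"dp":[0,0,3],"twist":0}]}'
python3 -m handwheel '{"steps":[{"hand":0.5,"dp":[-2.2,-1,2],"twist":0},{"hand":0.5,"dp":[-2.2,-1,2],"twist":0},{"hand":0.5,"dp":[-2.2,-1,0],"twist":0},{"hand":0.5,"dp":[-2.2,-1,0],"twist":0},{"hand":0.5,"dp":[-2.2,-1,0],"twist":0}]}'
python3 -m handwheel '{"steps":[{"hand":0.5,"dp":[0,3,0],"twist":0},{"hand":0.5,"dp":[0,3,0],"twist":0},{"hand":0.5,"dp":[-1,3,0],"twist":0},{"hand":0.5,"dp":[-1,3,0],"twist":0},{"hand":0.5,"dp":[-1,3,0],"twist":0}]}'
python3 -m handwheel '{"steps":[{"hand":0.5,"dp":[-1,3,0],"twist":0},{"hand":0.5,"dp":[-1,3,0],"twist":0},{"hand":0.5,"dp":[-1,3,0],"twist":0},{"hand":0.5,"dp":[-1,3,0],"twist":0},{"hand":0.5,"dp":[-1,3,0],"twist":0}]}'
python3 - <<'E'
from h import *
print(read_state()['eef_pos'])
p=get_image("top");w=cloud(p);cv2.imwrite("pics/end.png",p["image"][...,::-1])
for x,y,h in [(584,312,108),(616,232,108),(562,256,108),(630,39,57),(630,-52,57)]:
    m=(np.hypot(w[...,0]-x,w[...,1]-y)<32)&(w[...,2]>h)&(w[...,2]<140);print(np.median(w[m],0),m.sum())
E
```

```text
time_s: 37.7
eef_pos: [562.0, 256.1, 72.1]
tool_rot: [-180.0, 0.0, 113.4]
wrist_force: [0.5, -0.3, -0.8]
gripper_width: 42.7
grip_force: 0.0
time_s: 38.12
eef_pos: [561.4, 255.9, 178.2]
tool_rot: [-179.9, 0.0, 113.4]
wrist_force: [1.1, 1.1, 0.6]
gripper_width: 42.9
grip_force: 0.0
time_s: 38.53
eef_pos: [451.3, 205.9, 218.1]
tool_rot: [179.9, -0.0, 113.4]
wrist_force: [-0.3, -0.1, 0.3]
gripper_width: 42.8
grip_force: 0.0
time_s: 38.95
eef_pos: [421.6, 357.4, 217.8]
tool_rot: [180.0, -0.0, 113.4]
wrist_force: [0.8, 0.5, 0.5]
gripper_width: 42.6
grip_force: 0.0
time_s: 39.37
eef_pos: [371.3, 507.6, 217.7]
tool_rot: [180.0, -0.0, 113.4]
wrist_force: [1.2, 0.4, 0.1]
gripper_width: 42.7
grip_force: 0.0
[371.28202586 507.60953124 217.65891403]
[583.36818073 311.17089439 121.12379464] 141
[615.34312456 231.48071067 120.90736705] 140
[561.87552747 255.81014122 121.17451935] 137
[629.90606249  39.5040426   67.38544335] 520
[627.55499349 -51.1186259   67.23865999] 528
```

View pics/end.png

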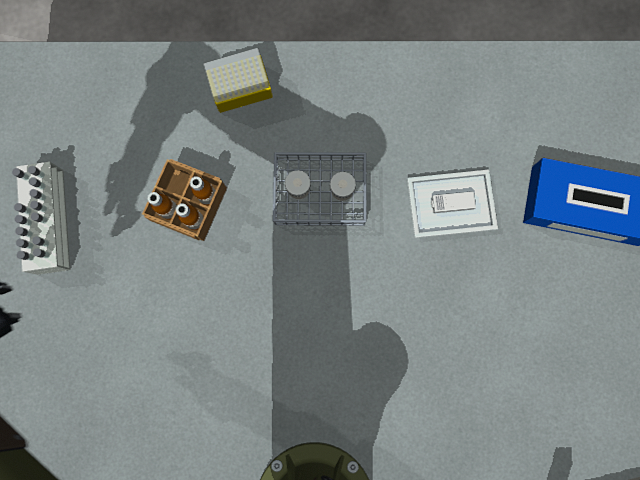

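The three bottles stand in three cells, with caps at (154,198), (182,209) and (196,183). Both pots are in the basket at (298,182) and (343,184), and the mailer lies in the tray at (454,201). All measured heights match, so I let the arm settle and hand in.

```bash
python3 -m handwheel '{"steps":[{"hand":0.5,"dp":[0,0,0],"twist":0},{"hand":0.5,"dp":[0,0,0],"twist":0},{"hand":0.5,"dp":[0,0,0],"twist":0},{"hand":0.5,"dp":[0,0,0],"twist":0},{"hand":0.5,"dp":[0,0,0],"twist":0}]}'
python3 -c "
from plant import *
print(job_done())"
```

```text
time_s: 39.83
eef_pos: [372.6, 505.2, 217.6]
tool_rot: [180.0, 0.0, 113.4]
wrist_force: [1.0, -0.9, 0.2]
gripper_width: 42.9
grip_force: 0.0
the job is handed in; nothing more can be done
None
```

I handed the job in at about 40 s: the last top-camera picture shows both loose bottles upright in their own cells with bottle_c still in its own, both pots upright in the basket and the mailer flat in the tray, but `job_done()` returned no verdict.

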